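# Lid on the vial rotator, set screw held over the shaft flat

### The arm

A 7-joint arm with a two-finger parallel gripper is mounted at the origin on the work surface. World frame = base frame: x ahead of the robot, y to its left, z up, the work surface at z = 0. Lengths are in m, angles in rad, forces in N, time in s.
With the tool pointing down it reaches from about 0.35 to 0.9 m from the base axis. Payload 19.9 kg.
Tool frame: the origin (TCP) lies between the finger pads; the fingertips stand bot.tip_extent ahead of it and the grasp point (between the pads) lies 8 mm behind it (bot.tip_extent is the distance from the TCP to the fingertips, in m); z points along the fingers, x is the direction in which the jaws open and shut, and the axes are right-handed (so a half turn about z gives the same grasp; the last joint's range is limited). The gripper opens to 85 mm and grips with 20 to 120 N. Pads are 22 mm wide; open, the fingers measure 114 mm over their backs; the gripper's body (76 mm by 85 mm) begins 54 mm behind the grasp point. The pads swing forward as they close: fully open they stand 13 mm farther back than shut.
Start: joints at [-1.286, 0.417, -0.01, 1.614, 0.005, 1.111, -0.053], TCP at [0.201, 0.592, 0.242] pointing down, gripper open.
Joint ranges: [-2.81, 2.81], [-0.39, 2.02], [-1.27, 1.25], [0.06, 2.57], [-1.19, 4.33], [0.19, 2], [-2.82, 2.82]. Speed limits (rad/s): [1.89, 1.89, 2.39, 2.39, 3.01, 3.01, 3.01].

### API

Orientations are given as a unit quaternion [x, y, z, w].
In Python, from plant import bot, imaging gives the robot as it stands. The module is installed in compiled form; this text tells all that it offers.
- The arm moves only by the tool apply_moves, never from a script. Its argument "commands" is a list of rows, each a list of 3 entries, a list of its own where there are three numbers: the shift along the tool's x, y, z in mm, then the turn about the tool's z in rad, then the opening, from 0 (shut) to 1 (fully open). In form: [[[dx, dy, dz], spin, gripper], ...]. A call has 1 to 8 rows; each row is the pose to reach, as a shift and turn from the pose commanded when the call began, along the tool's axes at that moment; what a row does not reach only later rows make up. A row lasts 1/8 s, in which the tool goes at most 62.5 mm and 10.7 degrees, less where a joint would pass 70% of its speed; a pose out of reach is approached as far as the arm can. A call with a gripper value outside its range is refused whole. The fingers move at their own pace and stop on an object; the grip force is fixed at half the most. Time passes only in rows, so rows that repeat a pose let the fingers close. It gives the time, the measured TCP pose, the force and the opening at its end, in the units of the state.
- bot.read_state(): the state, without advancing time (a new reading comes with each control period).
- imaging.read_camera(name): name is "side" or "top"; returns a dict with "img" (420x560x3 uint8, red, green, blue), "range_z" (420x560 float32, m along the optical axis (not along the pixel's ray), 0 where there is no reading), "camera_matrix" (3x3 intrinsics, pixels), "cam_to_world" (4x4, takes a point from camera to world coordinates). Camera axes: x right, y down, z forward; pixel columns grow to the right and rows downward; lengths in m; the calibration is good to about 2 mm. A picture is of the moment at which its call begins.
- bot.finish_job(): hands the job in, once; it reports no verdict.
The state is a dict: "time": time; "joint_positions": joint angles; "joint_velocities": joint speeds; "tau": joint torques, N m; "position": TCP position; "orientation": TCP orientation; "wrist_force": force on the tool from outside, world axes, zero at the start; "ft_torque": the same for the moment, N m; "width": finger opening in m.
Only numpy, scipy, OpenCV 4.12 (cv2) and the standard library are available. Lean on these libraries where they do the work, as an engineer would, in place of code of your own. Each camera call takes 0.05 s, during which the arm holds its last target. There are 200 camera calls.

### The job

The vials are loaded: grip the end of the rotator's upright shaft, feel for its flat and turn it until the flat faces the post with the hex key. Then put the blue lid on over the shaft with its red-headed set screw towards that post, over the flat, and press it down by its hub until the springs have given well over half of their travel. Finish while holding it so, still gripping the hub and pressing, for me to tighten the screw, and leave the other things on the bench where they stand.

Things in the scene. Friction and masses are not known exactly. Their poses are not given: they have to be found in the camera images.
- key_post (a point): Middle of the top edge of the white key post (14 x 36 mm, 117 mm above the bench, a notch in its top with a dark hex key in it that points at the shaft). The post stands on the rotator, a white box 200 x 150 mm, 45 mm high, fixed to the bench at a place and yaw that change from start to start. Axes are the rotator's: z up, x level from the shaft's axis towards the post; the shaft's axis is upright, 88 mm from this point along -x.
- shaft (a joint): Angle of the upright shaft about its axis, rad, growing anticlockwise seen from above; 0 when its flat faces the key post. Starts 0.7 to 1.5. It turns with light friction (about 0.1 N m) and stays where it is left. The carousel with the vials turns with it.
- shaft_end (a point): Centre (on the axis) of the top end of the steel shaft, 149 mm above the bench. The shaft is 20 mm in diameter with one flat cut along all of its exposed length, 6 mm from the axis, painted yellow; across the flat it measures 16 mm, elsewhere 20 mm. The last 4 mm are tapered. x points from the axis out of the flat at right angles, z up. 55 mm of shaft stand above the vial caps.
- carousel_top (a point): Point on the shaft's axis level with the tops of the six white vial caps (19 mm in diameter, on a circle of 46 mm radius) in the grey carousel, a disc 128 mm in diameter round the shaft; 94 mm above the bench with its springs free. The lid comes to lie on these caps.
- carousel (a joint): How far the carousel has been pushed down on its springs, m: 0 free, 0.012 at the stop. It takes about 3 N to start and 8 N at the stop; the lid's own weight does not move it.
- lid_hub (a point): Centre of the hub of the loose lid. The lid is a blue disc, 124 mm in diameter and 6 mm thick, with a square aluminium hub 36 x 36 mm that stands 32 mm above the disc, and a round bore of 25 mm right through. This point lies on the bore's axis, 22 mm above the disc's underside and half-way up the hub. x points along the set screw, z up; the hub's faces look along x and y, and the two y faces are free to grip. The lid weighs about 150 g and starts flat on the bench, hub up.
- lid_screw (a point): Middle of the red head of the lid's set screw (12 mm in diameter), 28 mm from the bore's axis along the lid's x, 22 mm above the disc's underside; the head ends 30 mm from the axis.
- funnel_mid (a point): A red plastic funnel, mouth down, 80 mm across, 85 mm high; this point is on its axis 30 mm up. Leave alone.
- measure_mid (a point): A glass measuring cylinder, 28 mm across and 150 mm high on a round foot 60 mm across; this point is on its axis 50 mm up. Leave alone.
- jar_mid (a point): A small closed jar with a blue cap, 56 mm across, 75 mm high; this point is its centre. Leave alone.
Things that resemble listed ones, but are neither listed nor needed, are in the scene too. There is more than one size of the part that bears lid_hub; the job needs the smallest.

How it is judged:
By the outcome, as a careful person would: the job done as asked, in the order asked, and still so for the second after the job is handed in, while the arm keeps its last pose, push and grip.
It also fails if it takes over 51 s, if anything falls off the work surface, if the arm or the gripper's body presses on something with over 40 N, if the wrist force passes 120 N, or if a joint passes its speed limit or range.

## Working session

There is one attempt and no reset: what is moved stays moved. The work goes in short steps, Python scripts to look and compute and a tool call to move; the robot and the scene stay as the last step left them, time stands still between calls to the robot, and variables do not carry over. Pictures are saved under pics/ and viewed, on a budget of 10 in all, crops included, one or two more only if the job needs it, and the job is handed in when it is done.

Besides the shell and the picture viewer there is one more tool, called after "Emit:" by a JSON object that holds its "api" and its "payload". apply_moves: Moves the arm, as the interface text tells. Its arguments: {"type":"object","properties":{"commands":{"type":"array"}},"required":["commands"]}

```bash
mkdir -p pics
cat > h.py <<'E'
import numpy as np, cv2
from plant import bot, imaging
def snap(name,tag):
    c=imaging.read_camera(name); cv2.imwrite(f'pics/{tag}.png',cv2.cvtColor(c['img'],cv2.COLOR_RGB2BGR)); np.savez(f'pics/{tag}.npz',**c); return c
def world(c):
    K=c['camera_matrix'];T=c['cam_to_world'];z=c['range_z'];v,u=np.mgrid[:z.shape[0],:z.shape[1]]
    p=np.stack([(u-K[0,2])/K[0,0]*z,(v-K[1,2])/K[1,1]*z,z],-1)
    return p@T[:3,:3].T+T[:3,3]
def ray(c,u,v,h):
    K=c['camera_matrix'];T=c['cam_to_world'];d=T[:3,:3]@np.array([(u-K[0,2])/K[0,0],(v-K[1,2])/K[1,1],1]);o=T[:3,3]
    return o+d*(h-o[2])/d[2]
E
python3 - <<'E'
from h import *
for n in('top','side'):
    c=snap(n,n+'0'); print(n,c['cam_to_world'].round(3).tolist(),c['camera_matrix'].tolist())
s=bot.read_state(); print(s['time'],s['position'],s['orientation'],s['width'],s['wrist_force'],bot.tip_extent)
E
```

```text
top [[-0.028, -0.995, 0.092, 0.412], [-1.0, 0.028, 0.005, 0.077], [-0.008, -0.092, -0.996, 1.256], [0.0, 0.0, 0.0, 1.0]] [[519.2631158582718, 0.0, 273.3794269279069], [0.0, 519.2631158582718, 203.12219745425412], [0.0, 0.0, 1.0]]
side [[0.924, -0.277, 0.263, 0.199], [-0.382, -0.688, 0.617, -0.727], [0.01, -0.671, -0.741, 1.1], [0.0, 0.0, 0.0, 1.0]] [[466.2684190402963, 0.0, 274.164414713083], [0.0, 466.2684190402963, 207.43776929047132], [0.0, 0.0, 1.0]]
0.1 [0.2005131  0.59166306 0.24174742] [ 8.12699395e-01  5.82682936e-01 -4.17199966e-04  3.40692667e-04] 0.08547728324693116 [ 0.02117874 -0.18688655  0.15674932] 0.011
```

View pics/top0.png

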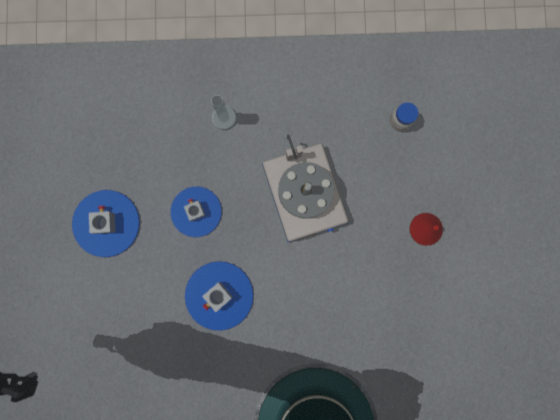

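View pics/side0.png

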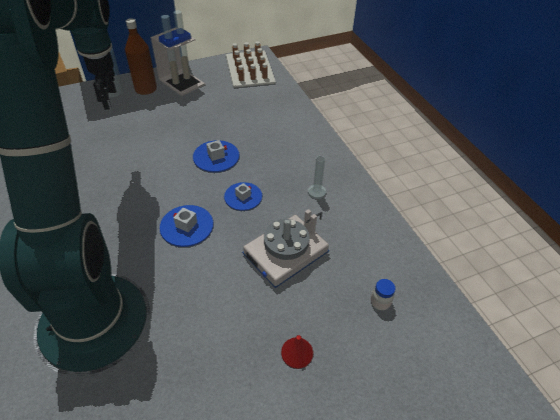

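```bash
cat > m.py <<'E'
from h import *
C={n:dict(np.load(f'pics/{n}0.npz')) for n in('top','side')}
for n,c in C.items():
    P=world(c);c['P']=P;I=c['img'].astype(int);hsv=cv2.cvtColor(c['img'],cv2.COLOR_RGB2HSV)
    z=P[...,2]
    rot=(np.hypot(P[...,0]-0.40-0.04,P[...,1]-0.01)<.16)
    for a,b,l in((.143,.156,'shaft'),(.105,.125,'post'),(.088,.099,'caps'),(.038,.05,'box')):
        m=rot&(z>a)&(z<b); q=P[m]; print(n,l,m.sum(),np.median(q,0).round(4),q.min(0).round(3),q.max(0).round(3))
    y=rot&(z>.09)&(hsv[...,0]>20)&(hsv[...,0]<34)&(hsv[...,1]>90); print('yellow',y.sum(),P[y].mean(0) if y.any() else '')
    blue=((hsv[...,0]>105)&(hsv[...,0]<125)&(hsv[...,1]>150)&(hsv[...,2]>60)&(abs(z-.006)<.012)&(P[...,0]<.8)).astype(np.uint8)
    for k in cv2.findContours(blue,cv2.RETR_EXTERNAL,cv2.CHAIN_APPROX_NONE)[0]:
        if cv2.contourArea(k)<400: continue
        w=np.array([ray(c,u,v,.006)[:2] for u,v in k[:,0]],np.float32)
        (x,yy),r=cv2.minEnclosingCircle(w); print(n,'lid',x,yy,'r',r)
        near=np.hypot(P[...,0]-x,P[...,1]-yy)<r
        hm=near&(abs(z-.038)<.008)&(hsv[...,1]<80); q=P[hm][:,:2].astype(np.float32)
        if len(q)>5: print('  hub',cv2.minAreaRect(q),P[hm][:,2].mean())
        rm=near&((hsv[...,0]<8)|(hsv[...,0]>172))&(hsv[...,1]>120); 
        if rm.any():
            v,u=np.nonzero(rm); s=ray(c,u.mean(),v.mean(),.024); print('  screw',rm.sum(),s,P[rm].mean(0),'ang',np.arctan2(s[1]-yy,s[0]-x))
E
python3 m.py
python3 - <<'E'
from h import *
a=cv2.imread('pics/top0.png')[90:250,160:360]; b=cv2.imread('pics/side0.png')[130:290,190:390]
cv2.imwrite('pics/z0.png',np.hstack([cv2.resize(i,None,fx=2*1,fy=2,interpolation=cv2.INTER_CUBIC) for i in(a,b)]))
E
```

```text
top shaft 50 [0.547  0.008  0.1466] [0.539 0.001 0.143] [0.556 0.016 0.151]
top post 8 [0.5408 0.0139 0.1173] [0.539 0.001 0.107] [0.55  0.017 0.123]
top caps 327 [0.5435 0.0128 0.0923] [ 0.495 -0.045  0.088] [0.599 0.061 0.099]
top box 1683 [0.4832 0.0042 0.0432] [ 0.434 -0.087  0.038] [0.59  0.093 0.05 ]
yellow 0 
top lid 0.310454785823822 0.22051405906677246 r 0.08039037138223648
  hub ((0.3080207109451294, 0.2215726673603058), (0.04476413503289223, 0.05222471058368683), 38.637088775634766) 0.04157785255644185
  screw 10 [0.28699091 0.24965582 0.024     ] [0.28813363 0.24808152 0.03525721] ang 2.248677708559267
top lid 0.4903317987918854 0.4911201298236847 r 0.08031023293733597
  hub ((0.4944456219673157, 0.49171796441078186), (0.05717901140451431, 0.04967198148369789), 3.0973398685455322) 0.03940288467957385
  screw 8 [0.52712782 0.49622881 0.024     ] [0.52607901 0.49241258 0.03521763] ang 0.13795603018214236
top lid 0.5124232769012451 0.2725902199745178 r 0.06032836437225342
  hub ((0.5122349858283997, 0.2726055383682251), (0.0366925410926342, 0.03680798038840294), 20.040124893
[... 692 characters left out ...]
6768 0.2579862  0.024     ] [0.28695781 0.24783579 0.03509278] ang 2.105310097324905
side lid 0.5135179758071899 0.26992955803871155 r 0.06168871000409126
  hub ((0.5144564509391785, 0.27229323983192444), (0.03865257278084755, 0.04022790491580963), 31.171926498413086) 0.03580494068330928
  screw 2 [0.54235739 0.28353984 0.024     ] [0.54140393 0.28073786 0.02698692] ang 0.44094326519637594
side lid 0.49139025807380676 0.48874518275260925 r 0.08229577541351318
  hub ((0.4916234314441681, 0.4896501302719116), (0.04643900692462921, 0.05535163730382919), 0.3070623576641083) 0.03917840085455165
  screw 4 [0.53020627 0.50052472 0.024     ] [0.52691386 0.48831547 0.03469818] ang 0.29463817712481055
```

View pics/z0.png

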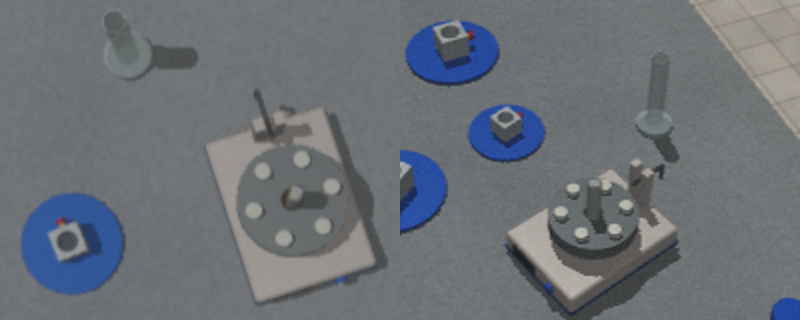

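Run:
```python
from h import *
for n in('top','side'):
    c=dict(np.load(f'pics/{n}0.npz'));P=world(c);z=P[...,2];hsv=cv2.cvtColor(c['img'],cv2.COLOR_RGB2HSV)
    near=np.hypot(P[...,0]-.548,P[...,1]-.006)<.17
    q=P[near&(abs(z-.0435)<.006)][:,:2].astype(np.float32); print(n,'box',cv2.minAreaRect(q),len(q))
    m=near&(z>.1)&(np.hypot(P[...,0]-.548,P[...,1]-.006)>.05); print('tall',[(tuple(p.round(3)),int(g.sum()//3)) for p,g in zip(P[m],c['img'][m].astype(int))])
    s=near&(z>.098)&(np.hypot(P[...,0]-.548,P[...,1]-.006)<.03)
    v,u=np.nonzero(s)
    print([(a,b,P[b,a,2].round(3),hsv[b,a].tolist()) for a,b in zip(u,v)][:140] if n=='top' else '')
    t=s&(z>.143); v,u=np.nonzero(t); print('end',u.mean(),v.mean(),ray(c,u.mean(),v.mean(),.149))
```

```text
top box ((0.5481046438217163, 0.00891450047492981), (0.20089630782604218, 0.14975734055042267), 16.378570556640625) 2676
tall [((np.float64(0.412), np.float64(0.077), np.float64(1.256)), 145), ((np.float64(0.412), np.float64(0.077), np.float64(1.256)), 142), ((np.float64(0.412), np.float64(0.077), np.float64(1.256)), 137), ((np.float64(0.412), np.float64(0.077), np.float64(1.256)), 142), ((np.float64(0.412), np.float64(0.077), np.float64(1.256)), 141), ((np.float64(0.412), np.float64(0.077), np.float64(1.256)), 140), ((np.float64(0.412), np.float64(0.077), np.float64(1.256)), 136), ((np.float64(0.412), np.float64(0.077), np.float64(1.256)), 136), ((np.float64(0.412), np.float64(0.077), np.float64(1.256)), 140), ((np.float64(0.412), np.float64(0.077), np.float64(1.256)), 137), ((np.float64(0.412), np.float64(0.077), np.float64(1.256)), 138), ((np.float64(0.412), np.float64(0.077), np.float64(1.256)), 138), ((np.float64(0.412), np.float64(0.077), np.float64(1.256)), 142), ((np.float64(0.412), np.float64(0.077), np.float64(1.256)), 139), ((np.float64(0.412), np.float64(0.077), np.float6
[... 28229 characters left out ...]
 np.float64(0.017), np.float64(0.105)), 94), ((np.float64(0.629), np.float64(0.021), np.float64(0.104)), 67), ((np.float64(0.632), np.float64(0.022), np.float64(0.101)), 82), ((np.float64(0.632), np.float64(0.016), np.float64(0.108)), 82), ((np.float64(0.634), np.float64(0.013), np.float64(0.11)), 81), ((np.float64(0.637), np.float64(0.013), np.float64(0.109)), 81), ((np.float64(0.643), np.float64(0.018), np.float64(0.1)), 82), ((np.float64(0.636), np.float64(0.017), np.float64(0.1)), 83), ((np.float64(0.639), np.float64(0.016), np.float64(0.1)), 84), ((np.float64(0.641), np.float64(0.015), np.float64(0.101)), 87)]

end 287.16129032258067 221.93548387096774 [0.54944207 0.0036181  0.149     ]
```

```bash
cat >> h.py <<'E'
def go(x,y,z,yaw):
    from scipy.spatial.transform import Rotation as R
    s=bot.read_state();r=R.from_quat(s['orientation']);d=r.inv().apply(np.array([x,y,z])-s['position'])*1e3
    ax=r.as_matrix()[:,0];yw=np.arctan2(ax[1],ax[0])
    sp=(yw-yaw+np.pi/2)%np.pi-np.pi/2
    print('t',round(s['time'],2),'pos',s['position'].round(4),'yaw',yw.round(4),'tilt',r.as_matrix()[:,2].round(4),'w',round(s['width'],4),'F',s['wrist_force'].round(1),'T',s['ft_torque'].round(2),'j1',s['joint_positions'].round(2)[[0,6]],'| move',d.round(1),'spin',sp.round(3))
E
python3 -c "
from h import *
go(.548,.006,.19,1.36)"
```

```text
t 0.1 pos [0.2005 0.5917 0.2417] yaw 1.2441 tilt [-3.e-04 -1.e-03 -1.e+00] w 0.0855 F [ 0.  -0.2  0.2] T [ 0.02 -0.04 -0.01] j1 [-1.29 -0.05] | move [-443.1  517.1   52.3] spin -0.116
```

Emit:
{"api": "apply_moves", "payload": {"commands": [[[-443,517,40],-0.12,0.5],[[-443,517,40],-0.12,0.5],[[-443,517,40],-0.12,0.5],[[-443,517,40],-0.12,0.5],[[-443,517,52],-0.12,0.5],[[-443,517,52],-0.12,0.5],[[-443,517,52],-0.12,0.5],[[-443,517,52],-0.12,0.5]]}}

```text
time: 1.1
position: [0.4557, 0.1612, 0.206]
orientation: [0.776, 0.63, 0.0, 0.0]
wrist_force: [1.3, 0.5, 0.3]
width: 0.0427
```

```bash
python3 -c "
from h import *
go(.548,.006,.132,1.36)"
```

```text
t 1.1 pos [0.4557 0.1612 0.206 ] yaw 1.3642 tilt [ 2.e-04  1.e-04 -1.e+00] w 0.0427 F [1.3 0.5 0.3] T [ 0.08 -0.07 -0.04] j1 [-0.62  1.02] | move [-133.   122.2   74. ] spin 0.004
```

Emit:
{"api": "apply_moves", "payload": {"commands": [[[-133,122,16],0,0.5],[[-133,122,16],0,0.5],[[-133,122,16],0,0.5],[[-133,122,16],0,0.5],[[-133,122,16],0,0.5]]}}

```text
time: 1.72
position: [0.5468, 0.0082, 0.1897]
orientation: [0.776, 0.63, -0.0, -0.0]
wrist_force: [-0.4, 0.7, -0.9]
width: 0.0427
```

Run:
```python
from h import *
go(.548,.006,.132,1.36)
c=snap('side','side1'); t=snap('top','top1')
a=c['img'][150:290,200:400,::-1]; b=t['img'][110:250,210:410,::-1]
cv2.imwrite('pics/z1.png',np.hstack([cv2.resize(i,None,fx=2,fy=2,interpolation=cv2.INTER_CUBIC) for i in(a,b)]))
```

```text
t 1.73 pos [0.5468 0.0082 0.1897] yaw 1.364 tilt [-9.e-04  1.e-04 -1.e+00] w 0.0427 F [-0.4  0.7 -0.9] T [-0.01  0.02 -0.01] j1 [-0.34  1.42] | move [-1.9  1.6 57.7] spin 0.004
```

View pics/z1.png

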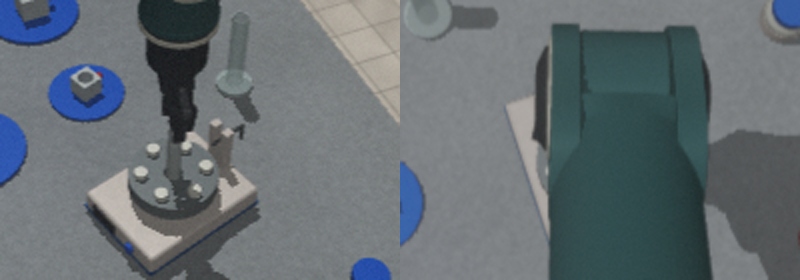

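Emit:
{"api": "apply_moves", "payload": {"commands": [[[-1,1,30],0,0.5],[[-1,1,58],0,0.5],[[-1,1,58],0,0.5],[[-1,1,58],0,0.15],[[-1,1,58],0,0.15],[[-1,1,58],0,0.15]]}}

```text
time: 2.58
position: [0.5484, 0.0067, 0.1336]
orientation: [0.776, 0.63, 0.001, 0.0]
wrist_force: [-2.7, -1.1, 7.8]
width: 0.0143
```

```bash
python3 -c "
from h import *
go(.548,.006,.132,1.36)"
```

```text
t 2.58 pos [0.5484 0.0067 0.1336] yaw 1.364 tilt [ 1.7e-03  2.0e-04 -1.0e+00] w 0.0143 F [-2.7 -1.1  7.8] T [-0.31  0.66 -0.03] j1 [-0.32  1.45] | move [-0.7 -0.3  1.6] spin 0.004
```

Emit:
{"api": "apply_moves", "payload": {"commands": [[[0,0,0],0,0.15]]}}

```text
time: 2.7
position: [0.5485, 0.0066, 0.1336]
orientation: [0.776, 0.63, 0.001, 0.0]
wrist_force: [-3.2, -0.5, 7.7]
width: 0.0142
```

Run:
```python
from h import *
go(.548,.006,.132,1.36)
c=snap('side','side2')
cv2.imwrite('pics/z2.png',cv2.resize(c['img'][150:290,210:380,::-1],None,fx=4,fy=4,interpolation=cv2.INTER_CUBIC))
```

```text
t 2.7 pos [0.5485 0.0066 0.1336] yaw 1.364 tilt [ 1.7e-03  1.0e-04 -1.0e+00] w 0.0142 F [-3.2 -0.5  7.7] T [-0.32  0.65 -0.  ] j1 [-0.32  1.45] | move [-0.7 -0.3  1.6] spin 0.004
```

View pics/z2.png

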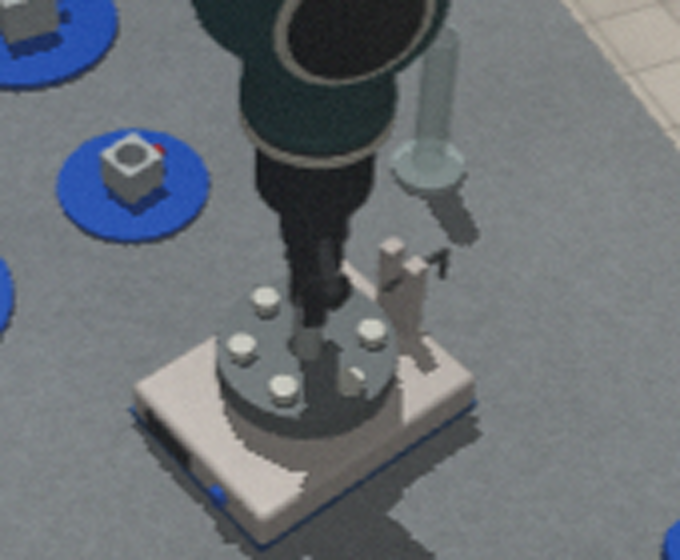

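Emit:
{"api": "apply_moves", "payload": {"commands": [[[0,0,0],0,0],[[0,0,0],0,0]]}}

```text
time: 3.0
position: [0.5484, 0.0066, 0.1336]
orientation: [0.776, 0.63, 0.001, 0.0]
wrist_force: [-2.8, -0.8, 7.6]
width: 0.0142
```

```bash
python3 -c "
from h import *
go(.548,.006,.132,1.36)"
```

```text
t 3.0 pos [0.5484 0.0066 0.1336] yaw 1.3639 tilt [ 1.7e-03  2.0e-04 -1.0e+00] w 0.0142 F [-2.8 -0.8  7.6] T [-0.28  0.63 -0.03] j1 [-0.32  1.45] | move [-0.7 -0.3  1.6] spin 0.004
```

Emit:
{"api": "apply_moves", "payload": {"commands": [[[0,0,0],0,0.35],[[0,0,0],-0.3,0.35],[[0,0,0],-0.3,0.35],[[0,0,0],-0.3,0],[[0,0,0],-0.3,0],[[0,0,0],-0.3,0],[[0,0,0],-0.3,0]]}}

```text
time: 3.88
position: [0.5483, 0.0069, 0.1329]
orientation: [0.675, 0.738, 0.0, 0.0]
wrist_force: [-1.6, 1.1, 7.6]
width: 0.0154
```

```bash
python3 -c "
from h import *
go(.548,.006,.132,1.36)"
```

```text
t 3.88 pos [0.5483 0.0069 0.1329] yaw 1.6608 tilt [ 9.e-04  4.e-04 -1.e+00] w 0.0154 F [-1.6  1.1  7.6] T [ 0.27  0.6  -0.02] j1 [-0.27  1.71] | move [-0.9 -0.3  0.9] spin 0.301
```

Emit:
{"api": "apply_moves", "payload": {"commands": [[[0,0,0],0,0.35],[[0,0,0],0.2,0.35],[[0,0,0],0.2,0.35],[[0,0,0],0.2,0],[[0,0,0],0.2,0],[[0,0,0],0.2,0],[[0,0,0],0.2,0]]}}

```text
time: 4.75
position: [0.548, 0.0066, 0.1323]
orientation: [0.743, 0.669, 0.0, 0.0]
wrist_force: [-1.5, -0.2, 5.8]
width: 0.0145
```

```bash
python3 -c "
from h import *
go(.548,.006,.132,1.36)"
```

```text
t 4.75 pos [0.548  0.0066 0.1323] yaw 1.4653 tilt [ 2.e-04  0.e+00 -1.e+00] w 0.0145 F [-1.5 -0.2  5.8] T [ 0.12  0.41 -0.01] j1 [-0.3   1.54] | move [-0.6  0.   0.3] spin 0.105
```

Emit:
{"api": "apply_moves", "payload": {"commands": [[[0,0,0],0,0.35],[[0,0,0],0.2,0.35],[[0,0,0],0.2,0.35],[[0,0,0],0.2,0],[[0,0,0],0.2,0],[[0,0,0],0.2,0],[[0,0,0],0.2,0]]}}

```text
time: 5.62
position: [0.548, 0.0069, 0.1322]
orientation: [0.807, 0.591, 0.0, -0.0]
wrist_force: [-2.9, 3.2, 5.0]
width: 0.015
```

```bash
python3 -c "
from h import *
go(.548,.006,.132,1.36)"
```

```text
t 5.62 pos [0.548  0.0069 0.1322] yaw 1.265 tilt [ 1.e-04  2.e-04 -1.e+00] w 0.015 F [-2.9  3.2  5. ] T [0.58 0.4  0.08] j1 [-0.34  1.36] | move [-0.8  0.3  0.2] spin -0.095
```

Emit:
{"api": "apply_moves", "payload": {"commands": [[[0,0,0],0,0.35],[[0,0,0],0.2,0.35],[[0,0,0],0.2,0.35],[[0,0,0],0.2,0],[[0,0,0],0.2,0],[[0,0,0],0.2,0],[[0,0,0],0.2,0]]}}

```text
time: 6.5
position: [0.5483, 0.0073, 0.1323]
orientation: [0.861, 0.509, 0.001, -0.0]
wrist_force: [2.5, 5.6, 1.7]
width: 0.0151
```

```bash
python3 -c "
from h import *
go(.548,.006,.132,1.36)"
```

```text
t 6.5 pos [0.5483 0.0073 0.1323] yaw 1.0672 tilt [ 9.e-04  5.e-04 -1.e+00] w 0.0151 F [2.5 5.6 1.7] T [ 1.05 -0.52  0.11] j1 [-0.37  1.19] | move [-1.3  0.3  0.3] spin -0.293
```

Emit:
{"api": "apply_moves", "payload": {"commands": [[[0,0,0],0,0.35],[[0,0,0],-0.13,0.35],[[0,0,0],-0.13,0.35],[[0,0,0],-0.13,0],[[0,0,0],-0.13,0],[[0,0,0],-0.13,0],[[0,0,0],-0.13,0]]}}

```text
time: 7.38
position: [0.5481, 0.0069, 0.1323]
orientation: [0.827, 0.562, 0.0, 0.0]
wrist_force: [-0.8, 3.3, 5.7]
width: 0.0146
```

```bash
python3 -c "
from h import *
go(.548,.006,.132,1.36)"
```

```text
t 7.38 pos [0.5481 0.0069 0.1323] yaw 1.1936 tilt [ 4.e-04  1.e-04 -1.e+00] w 0.0146 F [-0.8  3.3  5.7] T [0.61 0.06 0.  ] j1 [-0.35  1.3 ] | move [-0.9  0.2  0.3] spin -0.166
```

Emit:
{"api": "apply_moves", "payload": {"commands": [[[0,0,0],0,0.35],[[0,0,0],-0.06,0.35],[[0,0,0],-0.06,0],[[0,0,0],-0.06,0],[[0,0,0],-0.06,0],[[0,0,0],-0.06,0]]}}

```text
time: 8.12
position: [0.5479, 0.0068, 0.1321]
orientation: [0.81, 0.587, -0.0, -0.0]
wrist_force: [-1.3, 3.7, 3.4]
width: 0.0145
```

```bash
python3 -c "
from h import *
go(.548,.006,.132,1.36)"
```

```text
t 8.12 pos [0.5479 0.0068 0.1321] yaw 1.2537 tilt [-1.e-04 -0.e+00 -1.e+00] w 0.0145 F [-1.3  3.7  3.4] T [0.52 0.36 0.03] j1 [-0.34  1.35] | move [-0.7  0.3  0.1] spin -0.106
```

Emit:
{"api": "apply_moves", "payload": {"commands": [[[0,0,0],0.16,0],[[0,0,0],0.32,0],[[0,0,0],0.48,0],[[0,0,0],0.64,0],[[0,0,0],0.8,0],[[0,0,0],0.968,0],[[0,0,0],0.968,0],[[0,0,0],0.968,0]]}}

```text
time: 9.12
position: [0.5475, 0.0086, 0.1321]
orientation: [0.99, 0.143, -0.0, -0.001]
wrist_force: [-4.7, 13.4, 8.9]
width: 0.0144
```

```bash
python3 -c "
from h import *
go(.548,.006,.132,.286)"
```

```text
t 9.12 pos [0.5475 0.0086 0.1321] yaw 0.2873 tilt [-0.0012  0.002  -1.    ] w 0.0144 F [-4.7 13.4  8.9] T [ 2.64  1.28 -0.03] j1 [-0.51  0.5 ] | move [-0.3  2.6  0.1] spin 0.001
```

Emit:
{"api": "apply_moves", "payload": {"commands": [[[0,0,0],0,0.35],[[0,0,0],0,0.35],[[0,-2,0],0,0.35],[[0,-2,0],0,0.35]]}}

```text
time: 9.62
position: [0.5473, 0.0086, 0.132]
orientation: [0.99, 0.142, -0.0, 0.0]
wrist_force: [0.2, 0.7, 0.1]
width: 0.0299
```

```bash
python3 -c "
from h import *
go(.5473,.0086,.132,.286)"
```

```text
t 9.62 pos [0.5473 0.0086 0.132 ] yaw 0.286 tilt [-1.e-04 -2.e-04 -1.e+00] w 0.0299 F [0.2 0.7 0.1] T [ 0.02 -0.05  0.04] j1 [-0.52  0.5 ] | move [-0. -0.  0.] spin -0.0
```

Emit:
{"api": "apply_moves", "payload": {"commands": [[[0,0,0],0,0],[[0,0,0],0,0],[[0,0,0],0,0]]}}

```text
time: 10.0
position: [0.5475, 0.0086, 0.1323]
orientation: [0.99, 0.143, 0.0, 0.0]
wrist_force: [0.2, 0.2, 4.7]
width: 0.0145
```

```bash
python3 -c "
from h import *
go(.5473,.0086,.132,.286)"
```

```text
t 10.0 pos [0.5475 0.0086 0.1323] yaw 0.286 tilt [ 4.e-04 -0.e+00 -1.e+00] w 0.0145 F [0.2 0.2 4.7] T [0.04 0.15 0.06] j1 [-0.52  0.5 ] | move [-0.2 -0.1  0.3] spin -0.0
```

Emit:
{"api": "apply_moves", "payload": {"commands": [[[0,0,0],0,0.4],[[2,0,0],0,0.4],[[2,0,0],-0.7,0.4],[[2,0,0],-1.57,0.4],[[2,0,0],-1.57,0.4],[[2,0,0],-1.57,0.4],[[2,0,0],-1.57,0.4],[[2,0,0],-1.57,0.4]]}}

```text
time: 11.0
position: [0.5494, 0.0091, 0.132]
orientation: [0.759, 0.651, -0.0, 0.0]
wrist_force: [-1.0, -0.6, -0.9]
width: 0.0339
```

Emit:
{"api": "apply_moves", "payload": {"commands": [[[0,0,0],0,0.4],[[0,0,0],-0.52,0.4],[[0,0,0],-0.52,0.4],[[0,0,0],-0.52,0.4],[[0,0,0],-0.52,0],[[0,0,0],-0.52,0],[[0,0,0],-0.52,0]]}}

```text
time: 11.88
position: [0.5496, 0.0083, 0.1323]
orientation: [0.572, 0.82, -0.0, 0.001]
wrist_force: [1.0, -5.5, 3.3]
width: 0.0183
```

```bash
python3 -c "
from h import *
go(.5493,.0092,.132,.286+np.pi/2)"
```

```text
t 11.88 pos [0.5496 0.0083 0.1323] yaw 1.9243 tilt [ 7.e-04 -9.e-04 -1.e+00] w 0.0183 F [ 1.  -5.5  3.3] T [-1.25 -0.16  0.04] j1 [-0.22  1.94] | move [0.9 0.  0.3] spin 0.067
```

Emit:
{"api": "apply_moves", "payload": {"commands": [[[0,0,0],0,0.75],[[0,0,0],0,0.75],[[0,0,-60],0,0.75],[[0,0,-60],0,0.75]]}}

```text
time: 12.38
position: [0.5511, 0.0094, 0.1958]
orientation: [0.57, 0.822, 0.002, 0.002]
wrist_force: [0.5, 0.4, -0.7]
width: 0.0639
```

```bash
python3 -c "
from h import *
go(.514,.273,.1,1.93)"
```

```text
t 12.38 pos [0.5511 0.0094 0.1958] yaw 1.9293 tilt [ 5.8e-03  8.0e-04 -1.0e+00] w 0.0639 F [ 0.5  0.4 -0.7] T [ 0.02 -0.03  0.03] j1 [-0.23  1.93] | move [260.   57.2  95.8] spin -0.001
```

Emit:
{"api": "apply_moves", "payload": {"commands": [[[260,57,0],0,0.75],[[260,57,0],0,0.75],[[260,57,0],0,0.75],[[260,57,50],0,0.75],[[260,57,96],0,0.75],[[260,57,96],0,0.75],[[260,57,96],0,0.75],[[260,57,96],0,0.75]]}}

```text
time: 13.38
position: [0.5123, 0.2718, 0.0979]
orientation: [0.57, 0.822, 0.001, 0.001]
wrist_force: [0.1, 0.0, 0.6]
width: 0.064
```

Run:
```python
from h import *
go(.514,.273,.022,1.93)
c=snap('side','side3');t=snap('top','top3')
a=c['img'][110:250,150:350,::-1]; b=t['img'][110:250,210:410,::-1]
cv2.imwrite('pics/z3.png',np.hstack([cv2.resize(i,None,fx=2,fy=2,interpolation=cv2.INTER_CUBIC) for i in(a,b)]))
# carousel caps angle
P=world(t);A=(.5473,.0085)
for nm in('top0','top3'):
    c=dict(np.load(f'pics/{nm}.npz'));z=c['range_z'];P=world({**c,'range_z':np.where(z>0,z,9)})
    r=np.hypot(P[...,0]-A[0],P[...,1]-A[1]);m=(abs(P[...,2]-.092)<.006)&(r>.034)&(r<.058)
    a=np.arctan2(P[...,1]-A[1],P[...,0]-A[0])[m];print(nm,m.sum(),'cap phase mod 60deg',np.angle(np.exp(6j*a).mean())/6, abs(np.exp(6j*a).mean()))
```

```text
t 13.38 pos [0.5123 0.2718 0.0979] yaw 1.929 tilt [ 2.4e-03  9.0e-04 -1.0e+00] w 0.064 F [0.1 0.  0.6] T [ 0.01 -0.01 -0.04] j1 [-0.6   1.43] | move [ 0.5  1.8 75.9] spin -0.001
top0 389 cap phase mod 60deg -0.24998240913750827 0.6575888652381068
top3 381 cap phase mod 60deg -0.22352457698830908 0.6474149765187425
```

View pics/z3.png

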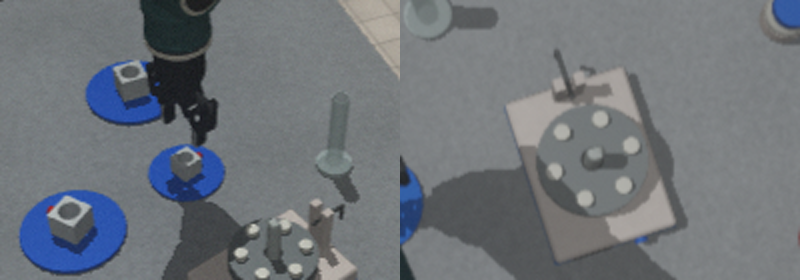

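Emit:
{"api": "apply_moves", "payload": {"commands": [[[0.5,1.5,50],0,0.75],[[0.5,1.5,70],0,0.75],[[0.5,1.5,76],0,0.75],[[0.5,1.5,76],0,0.75],[[0.5,1.5,76],0,0.3],[[0.5,1.5,76],0,0.2],[[0.5,1.5,76],0,0.2],[[0.5,1.5,76],0,0.2]]}}

```text
time: 14.48
position: [0.5128, 0.2739, 0.0212]
orientation: [0.569, 0.822, 0.001, 0.0]
wrist_force: [-2.1, -1.2, 8.7]
width: 0.035
```

```bash
python3 -c "
from h import *
go(.514,.273,.1,1.93)"
```

```text
t 14.47 pos [0.5128 0.2739 0.0212] yaw 1.931 tilt [ 1.4e-03  7.0e-04 -1.0e+00] w 0.035 F [-2.1 -1.2  8.7] T [-0.33  0.41  0.01] j1 [-0.59  1.44] | move [ -1.2   0.9 -78.8] spin 0.001
```

Emit:
{"api": "apply_moves", "payload": {"commands": [[[0,0,-20],0,0.2],[[0,0,-70],0,0.2],[[0,0,-125],0,0.2],[[0,0,-180],0.074,0.2],[[0,0,-180],0.074,0.2],[[0,0,-180],0.074,0.2]]}}

```text
time: 15.22
position: [0.5119, 0.2734, 0.2004]
orientation: [0.599, 0.801, 0.0, 0.0]
wrist_force: [-0.5, -0.6, -2.6]
width: 0.035
```

Run:
```python
from h import *
go(.5493,.0082,.2,.286+np.pi/2)
c=snap('side','side4');t=snap('top','top4')
a=c['img'][80:220,180:380,::-1]; b=t['img'][110:250,110:310,::-1]
cv2.imwrite('pics/z4.png',np.hstack([cv2.resize(i,None,fx=2,fy=2,interpolation=cv2.INTER_CUBIC) for i in(a,b)]))
s=bot.read_state();p=s['position'];zt=p[2]-.0212+.006
for c in(c,t):
    z=c['range_z'];P=world({**c,'range_z':np.where(z>0,z,9)});h=cv2.cvtColor(c['img'],cv2.COLOR_RGB2HSV)
    m=((h[...,0]>105)&(h[...,0]<125)&(h[...,1]>150)&(abs(P[...,2]-zt)<.012)&(np.hypot(P[...,0]-p[0],P[...,1]-p[1])<.09)).astype(np.uint8)
    k=cv2.findContours(m,cv2.RETR_EXTERNAL,cv2.CHAIN_APPROX_NONE)[0]
    if not k: continue
    k=max(k,key=cv2.contourArea);w=np.array([ray(c,u,v,zt)[:2] for u,v in k[:,0]],np.float32);print('lid',cv2.minEnclosingCircle(w),P[m>0][:,2].mean(),zt,p.round(4))
```

```text
t 15.22 pos [0.5119 0.2734 0.2004] yaw 1.8577 tilt [ 2.e-04  1.e-04 -1.e+00] w 0.035 F [-0.5 -0.6 -2.6] T [0.04 0.06 0.02] j1 [-0.63  1.35] | move [-265.   -39.1    0.4] spin 0.001
lid ((0.5116400122642517, 0.2713382840156555), 0.06245103478431702) 0.1841082560234104 0.18397024721417424 [0.5116 0.2733 0.1992]
lid ((0.5017320513725281, 0.22721482813358307), 0.03490257263183594) 0.1829050945314584 0.18397024721417424 [0.5116 0.2733 0.1992]
```

View pics/z4.png

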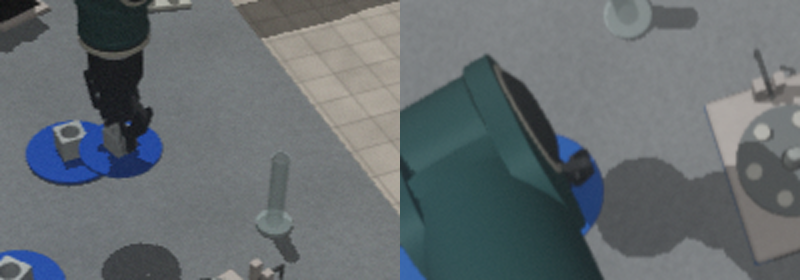

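Emit:
{"api": "apply_moves", "payload": {"commands": [[[-265,-39,0],0,0.2],[[-265,-39,0],0,0.2],[[-265,-39,0],0,0.2],[[-265,-39,0],0,0.2],[[-265,-39,0],0,0.2],[[-265,-39,0],0,0.2],[[-265,-39,0],0,0.2],[[-265,-39,0],0,0.2]]}}

```text
time: 16.32
position: [0.5495, 0.0098, 0.1998]
orientation: [0.598, 0.801, -0.0, -0.0]
wrist_force: [-0.1, 0.6, -1.8]
width: 0.0349
```

Run:
```python
from h import *
c=snap('side','side5')
go(.549,.0082,.16,.286+np.pi/2)
z=c['range_z'];s=bot.read_state();p=s['position'];zt=p[2]-.0152
P=world({**c,'range_z':np.where(z>0,z,9)});h=cv2.cvtColor(c['img'],cv2.COLOR_RGB2HSV)
m=((h[...,0]>105)&(h[...,0]<125)&(h[...,1]>150)&(abs(P[...,2]-zt)<.012)&(np.hypot(P[...,0]-p[0],P[...,1]-p[1])<.09)).astype(np.uint8)
k=max(cv2.findContours(m,cv2.RETR_EXTERNAL,cv2.CHAIN_APPROX_NONE)[0],key=cv2.contourArea)
w=np.array([ray(c,u,v,zt)[:2] for u,v in k[:,0]],np.float32);print('lid',cv2.minEnclosingCircle(w),'(side bias: shaft seen at .5494,.0036)')
rm=((h[...,0]<8)|(h[...,0]>172))&(h[...,1]>100)&(np.hypot(P[...,0]-p[0],P[...,1]-p[1])<.05)&(P[...,2]>.15);print('red',rm.sum(),P[rm].mean(0) if rm.any() else '')
```

```text
t 16.38 pos [0.5495 0.0095 0.1999] yaw 1.8588 tilt [-3.e-04  1.e-04 -1.e+00] w 0.0348 F [ 0.   1.  -1.2] T [-0.01 -0.02  0.01] j1 [-0.25  1.86] | move [-1.2 -0.9 39.9] spin 0.002
lid ((0.5490239262580872, 0.007044076919555664), 0.061919163912534714) (side bias: shaft seen at .5494,.0036)
red 0
```

Emit:
{"api": "apply_moves", "payload": {"commands": [[[-1.4,-0.4,15],0,0.2],[[-1.4,-0.4,25],0,0.2],[[-1.4,-0.4,30],0,0.2],[[-1.4,-0.4,35],0,0.2],[[-1.4,-0.4,37],0,0.2]]}}

```text
time: 17.0
position: [0.5496, 0.0069, 0.1628]
orientation: [0.599, 0.801, -0.0, -0.0]
wrist_force: [0.1, 0.7, -1.8]
width: 0.0348
```

```bash
python3 -c "
from h import *
go(.549,.0082,.13,.286+np.pi/2)"
```

```text
t 17.0 pos [0.5496 0.0069 0.1628] yaw 1.8569 tilt [-2.e-04 -1.e-04 -1.e+00] w 0.0348 F [ 0.1  0.7 -1.8] T [0.01 0.   0.  ] j1 [-0.24  1.88] | move [ 1.5 -0.2 32.8] spin 0.0
```

Emit:
{"api": "apply_moves", "payload": {"commands": [[[0.6,0,12],0,0.2],[[0.6,0,25],0,0.2],[[0.6,0,36],0,0.2],[[0.6,0,43],0,0.2],[[0.6,0,44],0,0.2]]}}

```text
time: 17.62
position: [0.5493, 0.0074, 0.1186]
orientation: [0.599, 0.801, -0.0, -0.0]
wrist_force: [-0.2, -0.7, -1.1]
width: 0.0349
```

```bash
python3 -c "
from h import *
go(.549,.0082,.1152,.286+np.pi/2)"
```

```text
t 17.62 pos [0.5493 0.0074 0.1186] yaw 1.857 tilt [-7.e-04 -2.e-04 -1.e+00] w 0.0349 F [-0.2 -0.7 -1.1] T [-0.02  0.   -0.02] j1 [-0.23  1.89] | move [ 0.8 -0.1  3.4] spin 0.0
```

Emit:
{"api": "apply_moves", "payload": {"commands": [[[0,0,3],0,0.2],[[0,0,5],0,0.2],[[0,0,8],0,0.2],[[0,0,10],0,0.2],[[0,0,10],0,0.2]]}}

```text
time: 18.25
position: [0.5497, 0.0074, 0.1092]
orientation: [0.599, 0.801, 0.0, 0.0]
wrist_force: [-0.4, -0.3, 3.6]
width: 0.0349
```

```bash
python3 -c "
from h import *
go(.549,.0082,.1055,.286+np.pi/2)"
```

```text
t 18.25 pos [0.5497 0.0074 0.1092] yaw 1.857 tilt [ 4.e-04 -1.e-04 -1.e+00] w 0.0349 F [-0.4 -0.3  3.6] T [0.07 0.02 0.01] j1 [-0.23  1.89] | move [ 0.9 -0.4  3.7] spin 0.0
```

Emit:
{"api": "apply_moves", "payload": {"commands": [[[0,0,2],0,0.2],[[0,0,4],0,0.2],[[0,0,4],0,0.2],[[0,0,4],0,0.2]]}}

```text
time: 18.75
position: [0.5496, 0.0075, 0.1052]
orientation: [0.599, 0.801, 0.0, 0.0]
wrist_force: [0.7, 0.6, 5.9]
width: 0.0348
```

Run:
```python
from h import *
go(.549,.0082,.1055,.286+np.pi/2)
c=snap('side','side6');t=snap('top','top6')
a=c['img'][150:290,200:400,::-1]; b=t['img'][110:250,210:410,::-1]
cv2.imwrite('pics/z6.png',np.hstack([cv2.resize(i,None,fx=2,fy=2,interpolation=cv2.INTER_CUBIC) for i in(a,b)]))
z=c['range_z'];P=world({**c,'range_z':np.where(z>0,z,9)});h=cv2.cvtColor(c['img'],cv2.COLOR_RGB2HSV)
m=(h[...,0]>105)&(h[...,0]<125)&(h[...,1]>150)&(np.hypot(P[...,0]-.549,P[...,1]-.008)<.062)&(P[...,2]>.07);print('lid top z',np.median(P[m][:,2]),m.sum(),'free would be .100')
```

```text
t 18.75 pos [0.5496 0.0075 0.1052] yaw 1.857 tilt [ 3.e-04 -1.e-04 -1.e+00] w 0.0348 F [0.7 0.6 5.9] T [ 0.04 -0.13 -0.05] j1 [-0.22  1.89] | move [ 0.9 -0.4 -0.3] spin 0.0
lid top z 0.08896364858131478 731 free would be .100
```

View pics/z6.png

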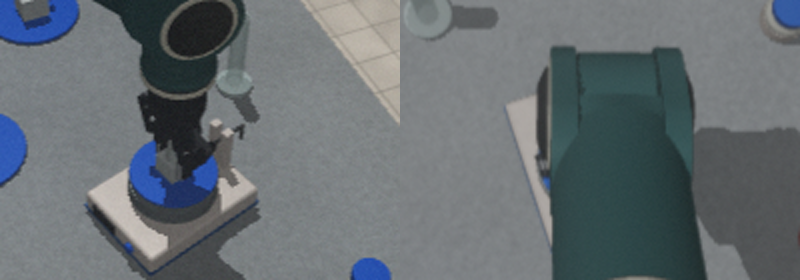

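```bash
python3 -c "
from h import *
go(.549,.0082,.1055,.286+np.pi/2); print(bot.finish_job())"
```

```text
t 18.85 pos [0.5497 0.0075 0.1052] yaw 1.857 tilt [ 4.e-04 -1.e-04 -1.e+00] w 0.0349 F [ 0.6 -0.1  4.6] T [ 0.03 -0.11  0.01] j1 [-0.22  1.89] | move [ 0.9 -0.4 -0.3] spin 0.0
the job is handed in; nothing more can be done
None
```

The job is handed in at 18.9 s of robot time. The flat was turned to face the key post, and the smallest lid is over the shaft. The gripper is still holding the hub and pressing it down.

**Shaft**
- I felt for the flat with several grips. The fingers read about 14.5 mm across it and 18.3 mm at right angles; readings run about 1.6 mm low.
- I turned the shaft to the post direction, 0.286 rad in the world frame. A second grip there read 14.5 mm with almost no side force.
- The vial caps had turned about 1.02 rad, the whole turn including what the feeling grips moved. That puts the start at about 1.02 rad, which is within the stated range.

**Lid**
- I gripped it by the free hub faces, with the fingers reading 35 mm. It went over the shaft with no side force.
- The hub is aligned to within 0.001 rad of the post direction I measured. The screw points that way going by the lid's pose on the bench.

**Press**
- The tool went about 10 mm of the 12 mm travel below the lid's resting height.
- The upward force on the tool was 5.9 N, then 4.6 N on the last reading. Adding the lid's weight, that means roughly 8 to 11 mm of travel.
- The side camera's depth gave about 11 mm, though it tends to read a millimetre or two deep.

**What disagreed or was not seen**
- The two cameras differed by 2 to 5 mm on the shaft's position, so I used the gripping forces to settle it.
- The arm hid the red screw and the flat in the last pictures. Their final direction rests on the grips, the caps' turn and the tool's angle, not on a direct view.
- The early grips dragged the shaft slightly.

The moves stayed clear of the funnel, the measuring cylinder, the jar and the other lids, though I did not measure those again at the end.

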